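Set the brake adjuster of a pedal unit

ROBOT

A 6-joint arm with a two-finger parallel gripper is mounted at the origin on a cart in front of the work surface, level with it; the furniture and walls round the work are solid. World frame = base frame: x ahead of the robot, y to its left, z up, the work surface at z = 0. Lengths are in m, angles in degrees, forces in N, time in s.
With the tool pointing down it reaches from about 0.35 to 0.875 m from the base axis. Payload 4.2 kg.
Tool frame: the origin (TCP) lies midway between the tips of the shut fingers; the grasp point (between the pads) lies 19 mm behind it; z points along the fingers, y is the line along which they close (so a half turn about z gives the same grasp; the last joint's range is limited). The gripper opens to 87 mm and grips with 3 to 60 N. Pads are 19 mm wide; open, the fingers measure 117 mm over their backs; the gripper's body (75 mm by 190 mm) begins 51 mm behind the grasp point.
Start: joints at [-48.438, 22.042, 0.453, 0, -68.411, -14.817], TCP at [0.281, -0.558, 0.195] pointing down, gripper open.
Joint ranges: [-179.83, 179.83], [-69.29, 118.12], [-61.27, 80.66], [-181.25, 117.63], [-171.15, -9.14], [-177.46, 177.46]. Speed limits (degrees/s): [159.86, 159.86, 180, 180, 180, 180].

INTERFACE

Orientations are given as a 3x3 rotation matrix whose columns are the frame's x, y, z axes.
In Python, from station import r, cams gives the robot as it stands.
- The arm moves only by the tool play_rows, never from a script. Its argument "commands" is text: rows parted by semicolons, each of 6 numbers parted by spaces: the shift along the world's x, y, z normalised to -1 to 1, where 1 is 30 mm, then the turn, a rotation vector about the world's x, y, z normalised to -1 to 1, where 1 is 0.15 rad. A call has 1 to 20 rows; each row shifts and turns the commanded pose from where the row before left it; what a row does not reach is not made up. A row lasts 1/10 s, in which the tool goes at most 50 mm and 8.59 degrees, less where a joint would pass 70% of its speed; a pose out of reach is approached as far as the arm can. A call with a number of a shift or a turn outside -1 to 1 is refused whole. A call with a gripper value outside its range is refused whole. "grip" is the finger opening in mm, from 0 to 87, set as the call begins (left out, the last holds). The fingers move at their own pace and stop on an object; the grip force is fixed at half the most. Time passes only in rows, so rows that do not move let the fingers close. It gives the time, the measured TCP pose, the force, the opening and the grip force at its end, in the units of the state.
- r.sense(): the state, without advancing time (a new reading comes with each control period).
- cams.capture(name): name is "scene" or "top" or "wrist"; returns (picture, depth): 384x512x3 uint8, blue, green, red; 384x512 float32, m along the optical axis (not along the pixel's ray), 0 where there is no reading.
- cams.camera_info(name): a dict with "mtx" (3x3 intrinsics, pixels), "R" (3x3) and "t" (3): a world point X has camera coordinates R X + t. Camera axes: x right, y down, z forward; pixel columns grow to the right and rows downward; lengths in m; the calibration is good to about 2 mm. A picture is of the moment at which its call begins: read the wrist's pose just before it. camera_info takes no time and is no camera call; for the wrist camera it gives the pose at the moment of the call.
- r.finish_job(): hands the job in; it is judged then, once.
The state is a dict: "time_s": time; "joints": joint angles; "joint_velocities": joint speeds; "effort": joint torques, N m; "tcp_pos": TCP position; "ee_rot": TCP orientation; "wrist_force": force on the tool from outside, world axes, zero at the start; "moment": the same for the moment, N m; "gripper_width": opening from 0.0 (shut) to 1.0 (fully open); "gripper_force": force on a finger pad.
Only numpy, scipy, OpenCV 4.12 (cv2) and the standard library are available. Lean on these libraries where they do the work, as an engineer would, in place of code of your own. Each camera call takes 0.05 s, during which the arm holds its last target. There are 200 camera calls.

TASK

Set the brake of the pedal unit on the counter: first press the sprung pedal right down to its stop and let it come fully up again, which centres the shoe. Then turn the wing thumbscrew clockwise (seen from above) until it seats, and back it off a quarter turn. Finish while still gripping the thumbscrew at that setting, with the pedal up, and do not disturb the spool, jar and loupe standing round the unit.

Things in the scene. Friction and masses are not known exactly. Their poses are not given: they have to be found in the camera images.
- rig: The pedal unit: a grey cast plate 230 x 200 mm and 12 mm thick, bolted to the counter. Origin at the centre of its underside; x points from the pedal end (nearer the robot) to the brake disc end, y to the left, z up. The pedal is on its +y side, the thumbscrew on its -y side on a round aluminium boss. A steel brake disc of 60 mm diameter stands at x 90, y 50 mm of the unit, its top 80 mm above the counter.
- pedal_pad (a point): Centre of the top of the pedal's black ribbed rubber tread plate (75 mm along the unit's x, 62 mm along y). The tread slopes up towards the robot by 0.3 rad at rest and lies level at the stop. The hinge lies parallel to the unit's y axis, 106 mm from this point towards +x (115 mm at the stop) and 36 mm above the counter. Pressed fully, this point goes down by about 33 mm, to 49 mm above the counter, and moves 9 mm towards -x of the unit.
- pedal (a joint): Pedal angle in rad: 0 fully up, 0.30 at the stop (solid). A spring returns it; at the tread it takes about 6 N to start it and about 14 N to reach the stop.
- adjuster (a joint): Thumbscrew angle in rad, 0 where it seats (solid stop), growing as it is unscrewed (anticlockwise from above); at most 3.0. The screw starts somewhere between 0.8 and 2.3. At 0 the wings lie along the unit's x axis; a quarter turn back (1.57) they lie across it. It turns with light friction (0.06 N m), stays where it is left and does not rise or sink noticeably.
- wing_grip (a point): Centre of the steel thumbscrew's wings, on its upright axis, 81 mm above the counter. The wings together form a flat bar 50 mm long, 12 mm thick and 26 mm high (from 68 to 94 mm above the counter), on a 12 mm neck; x of this frame runs along the wings, y through their thickness, z up.
- boss_top (a point): Centre of the top of the fixed round boss (38 mm diameter) under the thumbscrew, 50 mm above the counter, on the screw's axis.
- spool: Bystander: a solder wire spool lying flat, 48 mm diameter, 20 mm high, left of the unit. Origin at the centre of its underside. Loose.
- jar: Bystander: a small cream jar with a screw cap, 50 mm diameter, 51 mm high, left of the unit. Origin at the centre of its underside. Loose.
- loupe: Bystander: an open folding loupe, 25 x 60 x 12 mm, lying right of the unit. Origin at the centre of its underside. Loose.

How it is judged (in metres and radians):
On the way, in this order (a step that is already met when the one before it is completed fails the run):
1. the pedal is pressed down to its stop (value of joint pedal above 0.28 rad), for 0.1 s.
2. the pedal is let fully up again (value of joint pedal below 0.04 rad), for 0.1 s.
3. the thumbscrew is turned in until it seats (value of joint adjuster below 0.06 rad), for 0.1 s.
At the end, for the whole second after the job is handed in: The thumbscrew stands still a quarter turn (1.57 rad, give or take 0.25) back from its seat, gripped by the fingers (more than 3 N), and the pedal is fully up (within 0.04 rad) (value of joint adjuster between 1.32 and 1.82 rad and velocity of joint adjuster between -0.05 and 0.05 rad/s and contact force between the fingers and adjuster above 3 N and value of joint pedal below 0.04 rad); the arm keeps its last pose, push and grip.
It fails at once if the spool, jar or loupe is disturbed (moved more than 15 mm) (distance of any of spool, jar, loupe from where it was at the start of the episode above 0.015 m).
It also fails if it takes over 51 s, if anything falls off the work surface, if the arm or the gripper's body presses on something with over 40 N, if the wrist force passes 120 N, or if a joint passes its speed limit or range.

## Working session

There is one attempt and no reset: what is moved stays moved. The work goes in short steps, Python scripts to look and compute and a tool call to move; the robot and the scene stay as the last step left them, time stands still between calls to the robot, and variables do not carry over. Pictures are saved under pics/ and viewed, at most 10 in all, crops included, and the job is handed in when it is done.

Besides the shell and the picture viewer there is one more tool, called after ">>>" as a command line: name --argument value ..., lists and objects as JSON in quotes. play_rows: Moves the arm, as the interface text tells. Scaled input: -1 to 1 covers 30 mm each way for a shift and 0.15 rad each way for a turn. Its arguments: {"type":"object","properties":{"commands":{"type":"string"},"grip":{"type":"number"}},"required":["commands"]}

```bash
mkdir -p pics; python3 - <<'E'
from station import r,cams
import cv2,numpy as np
s=r.sense();print(s)
for n in("scene","top"):
    p,d=cams.capture(n);cv2.imwrite(f"pics/{n}0.png",p);np.save(f"pics/{n}0.npy",d)
    i=cams.camera_info(n);print(n,i)
E
```

```text
{'time_s': 0.0, 'joints': array([-4.84400212e+01,  2.20889446e+01,  3.80434208e-01, -2.84535504e-02,
       -6.84112984e+01, -1.48156245e+01]), 'joint_velocities': array([ 0.06851197,  0.0211104 ,  0.03983394, -0.00734582, -0.12024601,
       -0.11121612]), 'effort': array([ 3.17930226e-04, -3.90665460e+01,  1.87401795e+01,  4.21976388e+00,
        1.10035259e-02, -1.99265887e-04]), 'tcp_pos': array([ 0.28096438, -0.55755013,  0.19438466]), 'ee_rot': array([[-8.93105673e-01, -4.49845720e-01, -1.04166055e-03],
       [-4.49846917e-01,  8.93103718e-01,  1.87096517e-03],
       [ 8.86652316e-05,  2.13955740e-03, -9.99997707e-01]]), 'wrist_force': array([ 0.44693171, -0.25228968, -0.91978515]), 'moment': array([ 0.00654275, -0.05274644,  0.05291419]), 'gripper_force': 0.0, 'gripper_width': 1.002723523796588}
scene {'mtx': array([[487.45264481,   0.        , 260.81040986],
       [  0.        , 487.45264481, 191.04161657],
       [  0.        ,   0.        ,   1.        ]]), 'R': array([[ 0.99952638, -0.03005919,  0.00659234],
       [-0.01687508, -0.71451887, -0.69941262],
       [ 0.02573412,  0.69897012, -0.71468771]]), 't': array([-0.53354107,  0.22102458,  0.8716985 ])}
top {'mtx': array([[458.01706421,   0.        , 254.75162318],
       [  0.        , 458.01706421, 190.38734122],
       [  0.        ,   0.        ,   1.        ]]), 'R': array([[-0.02038372, -0.99955339, -0.0218524 ],
       [-0.98015736,  0.02428907, -0.19672722],
       [ 0.19717014,  0.01740876, -0.98021471]]), 't': array([0.22495212, 0.54247053, 0.82703775])}
```

View pics/top0.png

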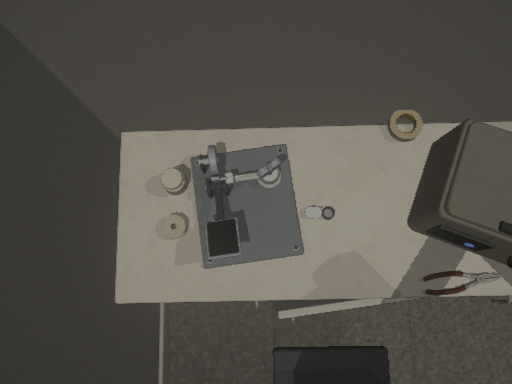

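View pics/scene0.png

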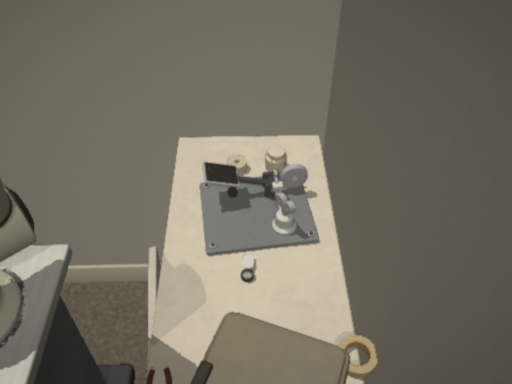

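The top view shows the plate with corners at about (192,157), (287,145), (301,256) and (205,267). The black tread is at (223,238) and the thumbscrew at (270,168), with its wings pointing up and right. The spool is at (175,227), the jar at (173,180) and the loupe at (318,212). The scene view agrees with this.

```bash
cat > h.py <<'E'
import numpy as np,cv2
def ray(i,u,v,z):
    d=np.linalg.inv(i["mtx"])@[u,v,1]; R=i["R"];c=-R.T@i["t"]; w=R.T@d
    return c+w*(z-c[2])/w[2]
def cloud(i,d):
    v,u=np.indices(d.shape); p=np.stack([u,v,np.ones_like(u)],-1)@np.linalg.inv(i["mtx"]).T*d[...,None]
    return (p-i["t"])@i["R"]
E
python3 - <<'E'
from station import cams
from h import *
i=cams.camera_info("top");p=cv2.imread("pics/top0.png");d=np.load("pics/top0.npy")
W=cloud(i,d)
# tread: dark blob
g=p.max(2);m=np.zeros_like(g);m[215:262,200:245]=(g[215:262,200:245]<32)
n,l,st,c=cv2.connectedComponentsWithStats(m)
k=1+st[1:,4].argmax();print("tread",st[k],c[k],W[l==k].mean(0),ray(i,*c[k],.082))
q=cv2.minAreaRect(np.argwhere(l==k)[:,::-1].astype(np.float32));print(q)
# plate corners
cs=[(192,157),(287,145),(301,256),(205,267)]
P=np.array([ray(i,*q,.012) for q in cs]);print(P.round(4),P.mean(0))
for a in range(4):print(np.linalg.norm(P[a]-P[(a+1)%4]))
x=(P[0]-P[3]+P[1]-P[2]);print("yaw",np.degrees(np.arctan2(x[1],x[0])))
# wings by height
reg=np.zeros(g.shape,bool);reg[145:190,250:295]=1
w=reg&(W[...,2]>.075)&(W[...,2]<.11)
Q=W[w];print("wings",w.sum(),Q.mean(0),Q[:,2].max());ev,V=np.linalg.eigh(np.cov(Q[:,:2].T));print(np.degrees(np.arctan2(V[1,1],V[0,1])),np.sqrt(ev*12))
for n,(u,v) in dict(spool=(175,227),jar=(173,180),loupe=(318,212)).items():print(n,W[v,u])
for n,b in(("a",(135,280,180,310)),):
    cv2.imwrite("pics/crop0.png",cv2.resize(p[b[0]:b[1],b[2]:b[3]],None,fx=4,fy=4,interpolation=2))
E
```

```text
Traceback (most recent call last):
ValueError: attempt to get argmax of an empty sequence
```

```bash
python3 - <<'E'
from station import cams
from h import *
i=cams.camera_info("top");p=cv2.imread("pics/top0.png");d=np.load("pics/top0.npy")
W=cloud(i,d);g=p.max(2)
print(g[238,223],g[210,250],(d==0).mean())
m=np.zeros_like(g);m[212:265,198:248]=g[212:265,198:248]<(int(g[238,223])+int(g[210,250]))//2
n,l,st,c=cv2.connectedComponentsWithStats(m)
k=l[238,223];print("tread",st[k],c[k],W[l==k].mean(0),ray(i,*c[k],.082))
cs=[(192,157),(287,145),(301,256),(205,267)]
P=np.array([ray(i,*q,.012) for q in cs]);print(P.round(4),P.mean(0))
for a in range(4):print(np.linalg.norm(P[a]-P[(a+1)%4]))
x=(P[0]-P[3]+P[1]-P[2]);print("yaw",np.degrees(np.arctan2(x[1],x[0])))
reg=np.zeros(g.shape,bool);reg[145:190,250:295]=1
w=reg&(W[...,2]>.075)&(W[...,2]<.11)
Q=W[w];print("wings",w.sum(),Q.mean(0),Q[:,2].max());ev,V=np.linalg.eigh(np.cov(Q[:,:2].T));print(np.degrees(np.arctan2(V[1,1],V[0,1])),np.sqrt(ev*12))
for n,(u,v) in dict(spool=(175,227),jar=(173,180),loupe=(318,212),treadc=(223,238)).items():print(n,W[v,u])
cv2.imwrite("pics/crop0.png",np.clip(2*cv2.resize(p[135:280,180:310],None,fx=4,fy=4,interpolation=2).astype(int),0,255))
E
```

```text
42 90 0.004079182942708333
tread [ 207  212   41   44 1292] [224.95820433 232.98993808] [0.46560153 0.26932332 0.07001546] [0.46367511 0.26864922 0.082     ]
[[0.6298 0.3415 0.012 ]
 [0.6503 0.1449 0.012 ]
 [0.4225 0.1252 0.012 ]
 [0.4051 0.3144 0.012 ]] [0.52693232 0.23150119 0.012     ]
0.19770078335349933
0.2286323750368576
0.1900172201902141
0.22631318723012164
yaw 5.910563959626473
wings 206 [0.58326969 0.18504419 0.08981126] 0.09694660732185822
123.91225728566508 [0.01311459 0.05058316]
spool [0.4868724  0.37689177 0.00087796]
jar [0.57268776 0.37190716 0.05317787]
loupe [0.50888813 0.08783858 0.01316491]
treadc [0.45432127 0.27211329 0.08431167][ WARN:0@0.045] global loadsave.cpp:1063 imwrite_ Unsupported depth image for selected encoder is fallbacked to CV_8U.
```

View pics/crop0.png

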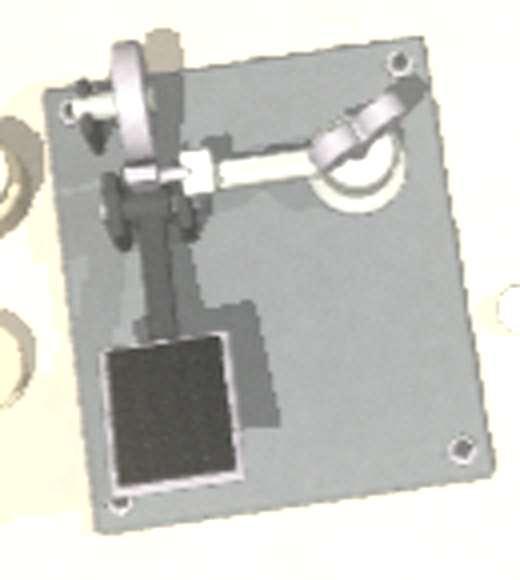

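The crop confirms the layout. The wings point about -56° in the world frame, so the screw stands near 2.06 rad. Next I check the height of the brown case on the way.

```bash
python3 - <<'E'
from station import cams
from h import *
for n in("top","scene"):
    i=cams.camera_info(n);d=np.load(f"pics/{n}0.npy");W=cloud(i,d)
    X=i["mtx"]@(i["R"]@[.281,-.558,.195]+i["t"]);print(n,"tcp px",X[:2]/X[2])
    for u,v in ([(490,140),(440,160),(470,220),(420,230),(450,200),(505,180),(460,240),(330,365)] if n=="top" else [(230,320),(280,350),(330,360),(260,370),(200,375)]):print((u,v),W[v,u].round(3))
    m=(W[...,2]>.03)&(d>0)&(W[...,1]<.1)&(W[...,0]>.2);Q=W[m];print(Q.min(0),Q.max(0))
E
```

```text
top tcp px [774.00498576 334.95262747]
(490, 140) [ 0.602 -0.19   0.17 ]
(440, 160) [ 0.589 -0.133  0.094]
(470, 220) [ 0.466 -0.141  0.17 ]
(420, 230) [ 0.466 -0.106  0.03 ]
(450, 200) [ 0.5   -0.112  0.17 ]
(505, 180) [ 0.532 -0.206  0.17 ]
(460, 240) [ 0.441 -0.157  0.085]
(330, 365) [ 0.118  0.002 -0.58 ]
[ 0.3896421  -0.31283772  0.03002392] [0.72087696 0.09997719 0.40491639]
scene tcp px [-66.373575   858.47304905]
(230, 320) [ 0.486 -0.119  0.169]
(280, 350) [ 0.553 -0.166  0.169]
(330, 360) [ 0.618 -0.18   0.167]
(260, 370) [ 0.526 -0.193  0.171]
(200, 375) [ 0.45  -0.202  0.181]
[ 0.43782362 -0.31214167  0.03011299] [0.72151594 0.09997048 0.61705346]
```

>>> play_rows --commands "0 0 1 0 0 0;0 0 1 0 0 0;0 0 1 0 0 0;0 0 1 0 0 0;0.2 1 0 0 0 0.4;0.2 1 0 0 0 0.4;0.2 1 0 0 0 0.4;0.2 1 0 0 0 0.4;0.2 1 0 0 0 0.4;0.2 1 0 0 0 0.4;0.2 1 0 0 0 0.4;0.2 1 0 0 0 0.4;0.2 1 0 0 0 0.4;0.2 1 0 0 0 0.4;0.2 1 0 0 0 0.4;0.2 1 0 0 0 0.4;0.2 1 0 0 0 0.4;0.2 1 0 0 0 0.4" --grip 0

```text
time_s: 1.9
tcp_pos: [0.3649, -0.1368, 0.3152]
ee_rot: [[-0.259, -0.966, -0.0], [-0.966, 0.259, 0.0], [-0.0, 0.0, -1.0]]
wrist_force: [0.3, -0.2, -0.3]
gripper_width: 0.006
gripper_force: 0.0
```

>>> play_rows --commands "0.2 1 0 0 0 0.4;0.2 1 0 0 0 0.4;0.2 1 0 0 0 0.4;0.2 1 0 0 0 0.4;0.2 1 0 0 0 0.4;0.2 1 0 0 0 0.4;0.2 1 0 0 0 0.4;0.2 1 0 0 0 0.4;0.2 1 0 0 0 0.4;0.2 1 0 0 0 0.4;0.2 1 0 0 0 0.4;0.2 1 0 0 0 0.4;0.2 1 0 0 0 0.4;0.2 0.7 0 0 0 0.4;0 0 0 0 0 0;0 0 0 0 0 0"

```text
time_s: 3.5
tcp_pos: [0.4489, 0.2728, 0.3146]
ee_rot: [[0.545, -0.839, -0.001], [-0.839, -0.545, -0.001], [0.0, 0.002, -1.0]]
wrist_force: [0.5, -0.2, -0.1]
gripper_width: 0.006
gripper_force: 0.0
```

>>> play_rows --commands "0.1 0 -1 0 0 0;0.1 0 -1 0 0 0;0 0 -1 0 0 0;0 0 -1 0 0 0;0 0 -1 0 0 0;0 0 -1 0 0 0;0 0 -1 0 0 0;0 0 -0.5 0 0 0;0 0 -0.3 0 0 0;0 0 -0.2 0 0 0;-0.03 0 -0.2 0 0 0;-0.05 0 -0.2 0 0 0;-0.05 0 -0.2 0 0 0;0 0 0 0 0 0"

```text
time_s: 4.9
tcp_pos: [0.4515, 0.2731, 0.0577]
ee_rot: [[0.545, -0.838, 0.001], [-0.838, -0.545, 0.0], [0.0, -0.001, -1.0]]
wrist_force: [0.1, -0.3, 5.3]
gripper_width: 0.005
gripper_force: 2.2
```

>>> play_rows --commands "-0.05 0 -0.1 0 0 0;-0.05 0 -0.1 0 0 0;0 0 -0.1 0 0 0;0 0 0 0 0 0"

```text
time_s: 5.3
tcp_pos: [0.4483, 0.2728, 0.0488]
ee_rot: [[0.545, -0.839, 0.0], [-0.839, -0.545, -0.0], [0.0, 0.0, -1.0]]
wrist_force: [-0.9, -1.6, 6.5]
gripper_width: 0.003
gripper_force: 3.0
```

>>> play_rows --commands "0 0 -0.1 0 0 0;0 0 0 0 0 0"

```text
time_s: 5.5
tcp_pos: [0.4478, 0.2727, 0.0457]
ee_rot: [[0.545, -0.839, -0.001], [-0.839, -0.545, -0.0], [-0.0, 0.001, -1.0]]
wrist_force: [-3.5, -1.1, 7.7]
gripper_width: 0.003
gripper_force: 3.4
```

```bash
python3 - <<'E'
from station import r,cams
from h import *
p,d=cams.capture("scene");cv2.imwrite("pics/s1.png",cv2.resize(p[120:270,150:350],None,fx=4,fy=4))
s=r.sense();print(s["wrist_force"],s["tcp_pos"])
E
```

```text
[-1.98996139 -0.4857703   7.98857224] [0.44786072 0.27277063 0.04590589]
```

View pics/s1.png

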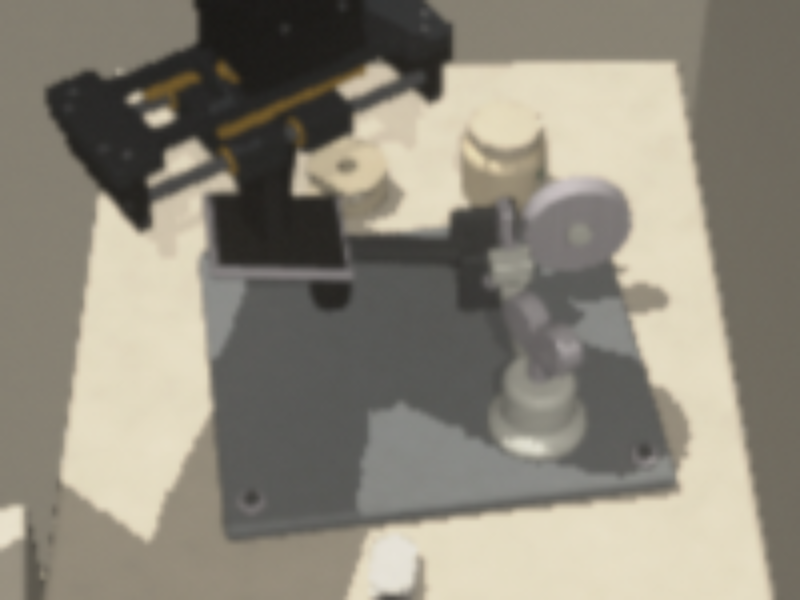

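The closed fingers rest on the tread at about (265,230) and the pedal is partly down. The force hasn't jumped yet, so I keep pressing.

>>> play_rows --commands "0 0 -0.1 0 0 0;0 0 0 0 0 0"

```text
time_s: 5.75
tcp_pos: [0.4476, 0.2728, 0.0428]
ee_rot: [[0.545, -0.839, -0.001], [-0.839, -0.545, -0.0], [-0.0, 0.001, -1.0]]
wrist_force: [-3.5, -0.5, 8.5]
gripper_width: 0.006
gripper_force: 3.7
```

>>> play_rows --commands "0 0 -0.07 0 0 0;0 0 0 0 0 0"

```text
time_s: 5.95
tcp_pos: [0.4475, 0.2728, 0.0408]
ee_rot: [[0.545, -0.839, -0.001], [-0.839, -0.545, -0.0], [-0.0, 0.001, -1.0]]
wrist_force: [-4.9, -0.3, 8.5]
gripper_width: 0.004
gripper_force: 3.9
```

```bash
python3 - <<'E'
from station import r,cams
from h import *
i=cams.camera_info("scene");p,d=cams.capture("scene");W=cloud(i,d);W0=cloud(i,np.load("pics/scene0.npy"))
cv2.imwrite("pics/s2.png",cv2.resize(p[150:210,185:265],None,fx=8,fy=8,interpolation=2))
for n,w in(("before",W0),("now",W)):
    for x in(.42,.44,.46,.48):
        o=[]
        for y in (.25,.285,.295):
            m=(abs(w[...,0]-x)<.006)&(abs(w[...,1]-y)<.006)&(w[...,2]>.02)&(w[...,2]<.12);o.append(np.median(w[m][:,2]).round(4) if m.any() else None)
        print(n,x,o)
E
```

```text
before 0.42 [np.float64(0.088), np.float64(0.0885), np.float64(0.0877)]
before 0.44 [np.float64(0.0869), np.float64(0.0866), np.float64(0.0859)]
before 0.46 [np.float64(0.0801), np.float64(0.0803), np.float64(0.0802)]
before 0.48 [np.float64(0.0726), np.float64(0.0724), np.float64(0.0738)]
now 0.42 [np.float64(0.0661), np.float64(0.068), np.float64(0.0676)]
now 0.44 [np.float64(0.0666), None, None]
now 0.46 [np.float64(0.0628), np.float64(0.0628), np.float64(0.0618)]
now 0.48 [np.float64(0.0583), np.float64(0.0598), np.float64(0.0594)]
```

View pics/s2.png

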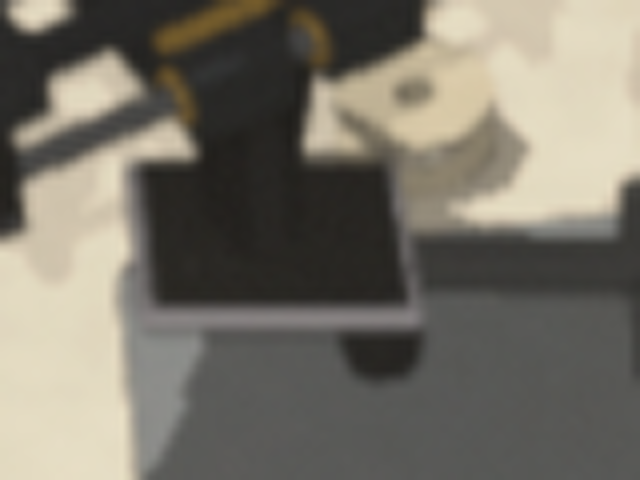

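Depth shows the tread has dropped about 19 mm, so the real tips sit about 24 mm above the reported TCP. About 14 mm of travel is left.

>>> play_rows --commands "-0.05 0 -0.1 0 0 0;-0.05 0 -0.1 0 0 0;-0.05 0 -0.1 0 0 0;0 0 0 0 0 0"

```text
time_s: 6.4
tcp_pos: [0.4454, 0.273, 0.0325]
ee_rot: [[0.546, -0.838, 0.003], [-0.838, -0.546, 0.0], [0.001, -0.003, -1.0]]
wrist_force: [2.5, -3.9, 8.7]
gripper_width: 0.004
gripper_force: 4.3
```

>>> play_rows --commands "0 0 -0.1 0 0 0;0 0 0 0 0 0"

```text
time_s: 6.6
tcp_pos: [0.4449, 0.2728, 0.0295]
ee_rot: [[0.545, -0.838, 0.002], [-0.838, -0.545, 0.0], [0.001, -0.002, -1.0]]
wrist_force: [1.6, -3.6, 10.2]
gripper_width: 0.007
gripper_force: 4.7
```

>>> play_rows --commands "0 0 -0.07 0 0 0;0 0 0 0 0 0"

```text
time_s: 6.8
tcp_pos: [0.4446, 0.2728, 0.0274]
ee_rot: [[0.545, -0.838, 0.001], [-0.838, -0.545, 0.0], [0.001, -0.001, -1.0]]
wrist_force: [-0.4, -2.9, 11.0]
gripper_width: 0.009
gripper_force: 5.0
```

>>> play_rows --commands "0 0 -0.07 0 0 0;0 0 0 0 0 0"

```text
time_s: 7.0
tcp_pos: [0.4443, 0.2727, 0.0253]
ee_rot: [[0.545, -0.838, 0.001], [-0.838, -0.545, -0.0], [0.001, -0.001, -1.0]]
wrist_force: [-0.4, -4.1, 10.2]
gripper_width: 0.005
gripper_force: 5.3
```

>>> play_rows --commands "0 0 -0.07 0 0 0;0 0 0 0 0 0"

```text
time_s: 7.2
tcp_pos: [0.4441, 0.2727, 0.0232]
ee_rot: [[0.545, -0.838, 0.001], [-0.838, -0.545, -0.0], [0.001, -0.0, -1.0]]
wrist_force: [-1.5, -3.2, 10.4]
gripper_width: 0.002
gripper_force: 5.6
```

>>> play_rows --commands "0 0 -0.05 0 0 0;0 0 0 0 0 0"

```text
time_s: 7.4
tcp_pos: [0.4439, 0.2727, 0.0222]
ee_rot: [[0.545, -0.838, 0.0], [-0.838, -0.545, -0.0], [0.001, -0.0, -1.0]]
wrist_force: [-1.9, -2.5, 14.1]
gripper_width: 0.004
gripper_force: 6.9
```

>>> play_rows --commands "0 0 -0.05 0 0 0;0 0 0 0 0 0;0 0 0 0 0 0"

```text
time_s: 7.7
tcp_pos: [0.444, 0.2727, 0.0221]
ee_rot: [[0.546, -0.838, 0.001], [-0.838, -0.546, -0.0], [0.001, -0.0, -1.0]]
wrist_force: [-6.3, -3.7, 22.4]
gripper_width: 0.002
gripper_force: 11.4
```

```bash
python3 - <<'E'
from station import r,cams
from h import *
i=cams.camera_info("scene");p,d=cams.capture("scene");w=cloud(i,d)
print(r.sense()["wrist_force"])
for x in(.42,.44,.46,.475):
    o=[]
    for y in (.25,.285,.295):
            m=(abs(w[...,0]-x)<.006)&(abs(w[...,1]-y)<.006)&(w[...,2]>.02)&(w[...,2]<.12);o.append(np.median(w[m][:,2]).round(4) if m.any() else None)
    print(x,o)
E
```

```text
[-6.76644198 -3.95673901 23.57201838]
0.42 [np.float64(0.0457), np.float64(0.0474), np.float64(0.0466)]
0.44 [np.float64(0.0478), None, None]
0.46 [np.float64(0.0458), np.float64(0.0489), np.float64(0.0473)]
0.475 [np.float64(0.0453), np.float64(0.0474), np.float64(0.0475)]
```

The pedal is level at 0.048 m with 23 N on it, so it is on its stop. I release it and move over the thumbscrew.

>>> play_rows --commands "0 0 0.5 0 0 0;0 0 1 0 0 0;0 0 1 0 0 0;0 0 1 0 0 0;0 0 1 0 0 0;0 0 0 0 0 0;0 0 0 0 0 0"

```text
time_s: 8.45
tcp_pos: [0.4435, 0.2731, 0.1541]
ee_rot: [[0.544, -0.839, -0.0], [-0.839, -0.544, 0.001], [-0.001, -0.001, -1.0]]
wrist_force: [-0.1, -0.8, -0.5]
gripper_width: 0.003
gripper_force: 0.0
```

>>> play_rows --commands "0.93 -0.58 0 0 0 0;0.93 -0.58 0 0 0 0;0.93 -0.58 0 0 0 0;0.93 -0.58 0 0 0 0;0.92 -0.58 0 0 0 0;0 0 0 0 0 0;0 0 0 0 0 0;0 0 0 0 0 0" --grip 50

```text
time_s: 9.25
tcp_pos: [0.5819, 0.186, 0.1528]
ee_rot: [[0.545, -0.838, -0.002], [-0.838, -0.545, -0.001], [-0.001, 0.002, -1.0]]
wrist_force: [0.9, 0.3, -0.4]
gripper_width: 0.56
gripper_force: 0.0
```

```bash
python3 - <<'E'
from station import r,cams
from h import *
s=r.sense();print(s["tcp_pos"],s["joints"],s["gripper_width"],s["wrist_force"])
i=cams.camera_info("wrist");p,d=cams.capture("wrist");cv2.imwrite("pics/w1.png",p);w=cloud(i,d)
print("cam",-i["R"].T@i["t"],i["R"].round(3).tolist())
X=i["mtx"]@(i["R"]@s["tcp_pos"]+i["t"]);print("tcp px",X[:2]/X[2])
m=(w[...,2]>.078)&(w[...,2]<.105)&(np.hypot(w[...,0]-.583,w[...,1]-.185)<.04)&(d>0);Q=w[m]
print(m.sum());q=cv2.minAreaRect(Q[:,:2].astype(np.float32)*1000);print(q,Q.mean(0),np.percentile(Q[:,2],[50,95]))
i=cams.camera_info("top");p,d=cams.capture("top");w=cloud(i,d);cv2.imwrite("pics/t2.png",p)
i=cams.camera_info("scene");p,d=cams.capture("scene");w=cloud(i,d)
for x in(.42,.44,.46,.475):
    m=(abs(w[...,0]-x)<.006)&(abs(w[...,1]-.27)<.02)&(w[...,2]>.02)&(w[...,2]<.12);print(x,np.median(w[m][:,2]))
cv2.imwrite("pics/s3.png",cv2.resize(p[80:270,200:380],None,fx=3,fy=3))
E
```

```text
[0.58190491 0.18598529 0.15283575] [ 3.28716796e+01  2.25786822e+01 -5.06802736e+00 -3.34046272e-02
 -6.24927754e+01  1.62622013e-01] 0.5597176318526083 [ 0.87261838  0.29364449 -0.44390849]
cam [0.62243665 0.1240236  0.34217874] [[-0.838, -0.546, 0.003], [-0.525, 0.807, 0.27], [-0.15, 0.225, -0.963]]
tcp px [252.01316067 224.40711799]
648
((586.6737670898438, 184.4425048828125), (11.939640045166016, 50.625667572021484), 34.27272415161133) [0.58795042 0.18262269 0.0911178 ] [0.09197972 0.09445126]
0.42 0.0881880261615973
0.44 0.08685873565836671
0.46 0.08089671814302378
0.475 0.07457157416090954
```

View pics/w1.png

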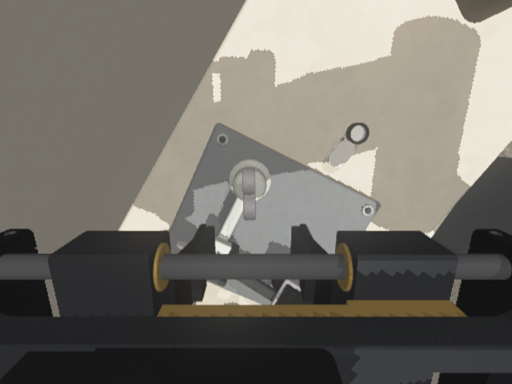

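View pics/s3.png

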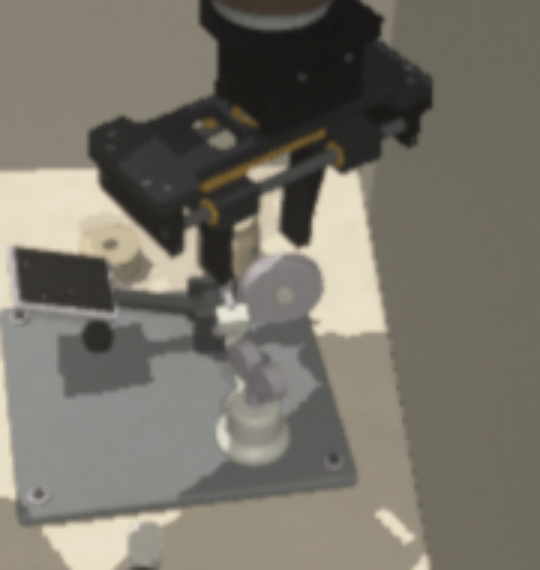

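The wrist view shows the wings at (250,190), upright between the fingers, whose tips are near (205,232) and (300,232). The scene view shows the pedal up again and the fingers open above the screw. Next I measure where the tips really are.

```bash
python3 - <<'E'
from station import r,cams
from h import *
s=r.sense();t=s["tcp_pos"];R=s["ee_rot"]
for n in("wrist","scene","top"):
    i=cams.camera_info(n);p,d=cams.capture(n);w=cloud(i,d)
    L=(w-t)@R   # tool frame
    m=(d>0)&(abs(L[...,0])<.03)&(abs(L[...,1])<.06)&(L[...,2]<.03)&(L[...,2]>-.06)
    Q=L[m];print(n,m.sum())
    for sg in(-1,1):
        q=Q[Q[:,1]*sg>0]
        if len(q):print(sg,"min",q.min(0).round(4),"max",q.max(0).round(4),"z95",np.percentile(q[:,2],[50,95,99]).round(4))
E
```

```text
wrist 1154
-1 min [-0.0087 -0.0357 -0.06  ] max [ 0.0116 -0.0243 -0.0262] z95 [-0.0452 -0.029  -0.0272]
1 min [-0.0091  0.0249 -0.06  ] max [ 0.0116  0.0362 -0.0258] z95 [-0.045  -0.0291 -0.0272]
scene 293
-1 min [-0.0102 -0.0351 -0.0599] max [ 0.0129 -0.0222 -0.0244] z95 [-0.0436 -0.0277 -0.0255]
1 min [-0.0103  0.0235 -0.0596] max [ 0.0132  0.0378 -0.0251] z95 [-0.0409 -0.0283 -0.0265]
top 0
```

Both views put the real tips 26 mm behind the reported TCP, laterally centred. A grasp at wing height therefore needs a reported z of about 0.037. I centre, descend and grip.

>>> play_rows --commands "0.16 -0.05 0 0 0 0.15;0 0 -1 0 0 0;0 0 -1 0 0 0;0 0 -1 0 0 0;0 0 -0.5 0 0 0;0 0 -0.35 0 0 0;0 0 0 0 0 0"

```text
time_s: 10.25
tcp_pos: [0.5873, 0.184, 0.0371]
ee_rot: [[0.564, -0.826, -0.002], [-0.826, -0.564, -0.001], [-0.0, 0.003, -1.0]]
wrist_force: [-0.2, -0.1, 0.9]
gripper_width: 0.573
gripper_force: 0.0
```

>>> play_rows --commands "0 0 0 0 0 0;0 0 0 0 0 0;0 0 0 0 0 0;0 0 0 0 0 0;0 0 0 0 0 0;0 0 0 0 0 0" --grip 0

```text
time_s: 10.85
tcp_pos: [0.5874, 0.1841, 0.0389]
ee_rot: [[0.563, -0.826, -0.001], [-0.826, -0.563, -0.001], [-0.0, 0.001, -1.0]]
wrist_force: [-0.8, 0.3, -0.1]
gripper_width: 0.135
gripper_force: 30.0
```

>>> play_rows --commands "0 0 0 0 0 -0.3;0 0 0 0 0 -0.7;0 0 0 0 0 -0.7;0 0 0 0 0 -0.7;0 0 0 0 0 -0.7;0 0 0 0 0 -0.7;0 0 0 0 0 -0.7;0 0 0 0 0 -0.7;0 0 0 0 0 -0.7;0 0 0 0 0 -0.7;0 0 0 0 0 -0.7;0 0 0 0 0 -0.7;0 0 0 0 0 -0.7;0 0 0 0 0 -0.7;0 0 0 0 0 -0.7;0 0 0 0 0 -0.7;0 0 0 0 0 -0.7;0 0 0 0 0 -0.7;0 0 0 0 0 0"

```text
time_s: 12.75
tcp_pos: [0.586, 0.1845, 0.0388]
ee_rot: [[-0.944, -0.331, -0.003], [-0.331, 0.944, -0.0], [0.003, 0.001, -1.0]]
wrist_force: [-6.6, 2.3, 4.1]
gripper_width: 0.136
gripper_force: 30.0
```

```bash
cat > st.py <<'E'
from station import r
import numpy as np
s=r.sense();R=s["ee_rot"];print("y ang",np.degrees(np.arctan2(R[1,1],R[0,1])),"M",s["moment"].round(2),"F",s["wrist_force"].round(1),s["joints"].round(1),s["gripper_width"],s["tcp_pos"],s["time_s"])
E
python3 st.py
```

```text
y ang 109.32933375781256 M [ 0.53  1.64 -0.1 ] F [-6.6  2.3  4.1] [ 3.250e+01  2.950e+01 -1.190e+01 -1.000e-01 -4.870e+01 -1.031e+02] 0.13604740195349355 [0.58600932 0.18453875 0.03879745] 12.75
```

>>> play_rows --commands "0 0 0 0 0 -0.5;0 0 0 0 0 -0.5;0 0 0 0 0 -0.4;0 0 0 0 0 0;0 0 0 0 0 0"

```text
time_s: 13.25
tcp_pos: [0.586, 0.1847, 0.0388]
ee_rot: [[-0.992, -0.129, -0.003], [-0.129, 0.992, -0.0], [0.003, 0.0, -1.0]]
wrist_force: [-5.7, 1.1, 5.0]
gripper_width: 0.133
gripper_force: 30.0
```

```bash
python3 st.py
```

```text
y ang 97.38601465406761 M [ 0.75  1.65 -0.06] F [-5.7  1.1  5. ] [ 3.250e+01  2.950e+01 -1.190e+01 -1.000e-01 -4.870e+01 -1.151e+02] 0.1327441378103847 [0.58595687 0.18471605 0.03877437] 13.25
```

>>> play_rows --commands "0 0 0 0 0 -0.2;0 0 0 0 0 0;0 0 0 0 0 0"

```text
time_s: 13.55
tcp_pos: [0.586, 0.1847, 0.0388]
ee_rot: [[-0.995, -0.101, -0.003], [-0.101, 0.995, -0.001], [0.003, -0.0, -1.0]]
wrist_force: [-5.3, 1.6, 5.2]
gripper_width: 0.136
gripper_force: 30.0
```

```bash
python3 st.py
```

```text
y ang 95.81894981703631 M [0.72 1.71 0.53] F [-5.3  1.6  5.2] [ 3.250e+01  2.950e+01 -1.190e+01 -1.000e-01 -4.870e+01 -1.167e+02] 0.13597934360426792 [0.58597433 0.18471236 0.03881745] 13.55
```

>>> play_rows --commands "0 0 0 0 0 -0.2;0 0 0 0 0 0;0 0 0 0 0 0"

```text
time_s: 13.85
tcp_pos: [0.5861, 0.1847, 0.0388]
ee_rot: [[-0.997, -0.072, -0.003], [-0.072, 0.997, -0.001], [0.003, -0.001, -1.0]]
wrist_force: [-6.1, 2.5, 3.5]
gripper_width: 0.139
gripper_force: 30.0
```

```bash
python3 st.py
```

```text
y ang 94.13384683918392 M [0.7  1.66 0.65] F [-6.1  2.5  3.5] [ 3.250e+01  2.960e+01 -1.190e+01 -1.000e-01 -4.870e+01 -1.184e+02] 0.13901972815072716 [0.58609403 0.18469231 0.03882994] 13.85
```

The moment jumped to 0.65 N m at about 96°, so the screw is seated. Now I back it off a quarter turn.

>>> play_rows --commands "0 0 0 0 0 0.7;0 0 0 0 0 0.7;0 0 0 0 0 0.7;0 0 0 0 0 0.7;0 0 0 0 0 0.7;0 0 0 0 0 0.7;0 0 0 0 0 0.7;0 0 0 0 0 0.7;0 0 0 0 0 0.7;0 0 0 0 0 0.7;0 0 0 0 0 0.7;0 0 0 0 0 0.7;0 0 0 0 0 0.7;0 0 0 0 0 0.7;0 0 0 0 0 0.7;0 0 0 0 0 0.2;0 0 0 0 0 0;0 0 0 0 0 0;0 0 0 0 0 0;0 0 0 0 0 0"

```text
time_s: 15.85
tcp_pos: [0.587, 0.184, 0.0388]
ee_rot: [[0.102, -0.995, -0.002], [-0.995, -0.102, -0.001], [0.001, 0.002, -1.0]]
wrist_force: [-4.9, -0.1, 6.6]
gripper_width: 0.133
gripper_force: 30.0
```

```bash
python3 st.py; python3 - <<'E'
from station import cams
from h import *
i=cams.camera_info("wrist");p,d=cams.capture("wrist");cv2.imwrite("pics/w4.png",p)
i=cams.camera_info("scene");p,d=cams.capture("scene");w=cloud(i,d)
for x in(.42,.44,.46,.475):
    m=(abs(w[...,0]-x)<.006)&(abs(w[...,1]-.27)<.02)&(w[...,2]>.02)&(w[...,2]<.12);print(x,np.median(w[m][:,2]))
E
```

```text
y ang -174.14227928733075 M [-0.11  1.58  0.05] F [-4.9 -0.1  6.6] [ 32.5  29.6 -11.9  -0.  -48.6 -26.6] 0.13271082431400444 [0.58700626 0.18403821 0.03879936] 15.85
0.42 0.08761670614516104
0.44 0.08706752699725956
0.46 0.08056819880625696
0.475 0.07435696219992113
```

View pics/w4.png

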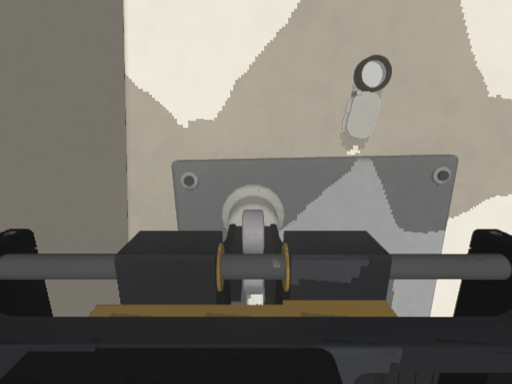

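The wrist view shows the wings gripped at (253,240), square across the plate, so the quarter turn is right. The loupe is undisturbed and the pedal is up.

```bash
python3 -c "
from station import r
print(r.finish_job())"
```

```text
the job is handed in; nothing more can be done
None
```

I pressed the pedal to its stop and let it come fully up, turned the thumbscrew in until it seated and backed it off a quarter turn. I then handed the job in at about 16 s with the screw still gripped at 30 N; no verdict came back.

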